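# Hang the hook-on tray on the slotted rack

## Task

Pick up the steel hook-on tray and hang it on the small slotted rack: put its two claws into the top pair of slots, let them down behind the uprights, and press the tray down until it is fully home and the spring catch has snapped over its back edge, then let go. Press firmly but do not force it, and leave the carton and the two loose pipe nipples where they are.

Things in the scene. Friction and masses are not known exactly. Their poses are not given: they have to be found in the camera images.
- rack: Small grey bench rack: fixed base plate x -30 to 120, 200 wide, 12 mm thick. On it two hollow channel uprights, 30 mm wide, top z 153, at y +-45 mm, front sheet x 0 to 4 mm, each with two slots 8 mm wide, 33 tall: z 110 to 143 mm (top pair, the one to use) and 60 to 93 mm. Origin on the bench under the middle of the front; x points into the rack (front faces -x), z up. Pose is of the uprights.
- tray: Loose bare-steel hook-on tray, 0.24 to 0.39 kg, standing on the bench. Origin: middle of its lower back edge; x points out of its back, as the claws do; axes parallel to the rack's when hung. Floor 4 mm thick, x -100 to 0, 124 wide; front lip z to 18 mm; back plate x -4 to 0, 70 tall, with a middle window 24 wide, z 4 to 28 mm. Upright middle rib along x; centre of mass near x -40.
- tray_grip (a point): Middle of the top edge of the tray's rib (tray x -50, z 85 mm). The rib is 10 mm thick in y; its upper part (x -78 to -22, z 43 to 85 mm) is free on both sides: grip it here from above, fingers closing across its thickness (along the tray's y).
- claw_a (a point): Lower tip of the tray's claw at y +45 (tray x 12, z 34 mm). A claw is 5 mm thick in y: a tongue at z 50 to 62 mm out of the back plate, then a tooth at x 6 to 12 mm hanging from it to z 34 mm. To enter a top slot the tray's underside must be 76 to 81 mm above the bench; once its back plate touches the uprights it goes down 16 to 21 mm to home.
- claw_b (a point): The same tip of the claw at y = -45 mm.
- slot_a (a point): Middle of the lower edge of the top slot at the rack's y = +45 mm, on the face, 110 mm above the bench. The claw's tongue ends up resting on this edge.
- slot_b (a point): The same of the top slot at y = -45 mm.
- home (a point): Point of the rack (x 0, y 0, z 60 mm) where the tray's origin lies when it is fully home. The uprights stand on rubber buffers: past about 2 N of downward load they sink with the tray by 1 mm per 1.5 N, 14 mm at most, and rise again, so home moves down while you press. Heights given here are unloaded.
- catch (a joint): Spring catch between the uprights, m: 0 = out, up to 0.009 pushed back. Nose 14 mm wide, 5 mm proud of the front; sloping top z 65.5 to 74.5 mm, flat underside. The tray's back floor edge rides down the slope: pressing force rises to 9 to 18 N, falls by over 5 N as the nose is passed, about 5 mm above home; press on to about 15 N until the claws stop: it snaps out over the floor.
- carton: Closed cardboard carton 110 x 130 x 70 mm, 0.9 kg, a bystander; origin at the centre of its underside.
- nipple_big: Bystander: loose galvanised pipe nipple standing on end, 64 mm across, 75 mm tall; origin at the centre of its underside.
- nipple_small: Bystander: the same, smaller: 44 mm across, 55 mm tall.
There are look-alikes about, which are no part of the job. Of the things that look like the tray, the smaller one is meant. Of the things that look like the part that bears rack, take the one that is farthest to the robot's left at the start.

How it is judged (in metres and radians):
On the way:
1. both claws are through the top slots, the tray not yet let down (x of tray in the frame of rack above -0.005 m and z of tray in the frame of rack above 0.07 m and distance between claw_a and slot_a below 0.02 m and distance between claw_b and slot_b below 0.02 m), for 0.05 s.
At the end, for the whole second after the job is handed in: The tray hangs released and at rest: its origin within 6 mm of the home point and its height within 2.5 mm below to 2 mm above, level and parallel to the rack within 0.07 rad, with the catch back out (joint under 1.5 mm) (z of tray in the frame of rack between 0.0575 and 0.062 m and distance between tray and home below 0.006 m and angle between tray's own z axis and vertical below 0.07 rad and angle between the x axis of tray and the x axis of rack, either way round below 0.07 rad and value of joint catch below 0.0015 m and linear speed of tray below 0.02 m/s); the robot touches nothing.
It fails at once if the tray is forced against the rack: claws, back and catch together take more than 80 N (contact force between tray and rack above 80 N).
It fails at once if the carton or a nipple is moved by more than 20 mm (distance of any of carton, nipple_big, nipple_small from where it was at the start of the episode above 0.02 m).
It also fails if it takes over 67 s, if anything falls off the work surface, if the arm or the gripper's body presses on something with over 40 N, if the wrist force passes 120 N, or if a joint passes its speed limit or range.

## Robot

A 6-joint arm with a two-finger parallel gripper is mounted at the origin on the work surface. World frame = base frame: x ahead of the robot, y to its left, z up, the work surface at z = 0. Lengths are in mm, angles in degrees, forces in N, time in s.
With the tool pointing down it reaches from about 275 to 875 mm from the base axis. Payload 12.5 kg.
Tool frame: the origin (TCP) lies on the centre line of the jaws, within the pads' length; the fingertips stand 19 mm ahead of it and the grasp point (between the pads) is the TCP (bot.tip_reach is the distance from the TCP to the fingertips, in mm); z points along the fingers, y is the line along which they close (so a half turn about z gives the same grasp; the last joint's range is limited). The gripper opens to 85 mm and grips with 20 to 120 N. Pads are 22 mm wide; open, the fingers measure 114 mm over their backs; the gripper's body (76 mm by 85 mm) begins 54 mm behind the grasp point. The pads swing forward as they close: fully open they stand 13 mm farther back than shut.
Start: joints at [-71.597, 20.094, 94.641, -0, 65.266, -4.847], TCP at [217.132, -505.31, 250.29] pointing down, gripper open.
Joint ranges: [-157.81, 157.81], [-45, 120.19], [0.68, 151.7], [-89.99, 269.99], [4.06, 180], [-164.3, 164.3]. Speed limits (degrees/s): [127.2, 127.2, 159.86, 180, 180, 180].

## Interface

Orientations are given as [roll, pitch, yaw] about the fixed x, y, z axes, in that order (R = Rz(yaw) Ry(pitch) Rx(roll)).
In Python, from station import bot gives the robot as it stands.
- The arm moves only by the tool carry_out, never from a script. Its argument "plan" is text: rows parted by semicolons, each of 6 numbers parted by spaces: the shift along the tool's x, y, z in fractions of the full range, 1 being 75 cm, then the turn, a rotation vector about the tool's x, y, z in normalised numbers (1 is 2 pi rad). A call has 1 to 12 rows; each row is the pose to reach, as a shift and turn from the pose commanded when the call began, along the tool's axes at that moment; what a row does not reach only later rows make up. A row lasts 1/12 s, in which the tool goes at most 41.7 mm and 7.16 degrees, less where a joint would pass 70% of its speed; a pose out of reach is approached as far as the arm can. A call with a gripper value outside its range is refused whole. "gripper" is the opening, from -1 (shut) to 1 (fully open), set as the call begins (left out, the last holds). The fingers move at their own pace and stop on an object; "newtons" is the grip in N (left out, the last holds). Time passes only in rows, so rows that repeat a pose let the fingers close. It gives the time, the measured TCP pose, the force, the opening and the grip force at its end, in the units of the state.
- bot.read_state(): the state, without advancing time (a new reading comes with each control period).
- bot.read_camera(name): name is "side" or "top"; returns the picture (420x560x3 uint8, red, green, blue); there is no depth.
- bot.calibration(name): a dict with "fx", "fy", "cx", "cy" (pixels), "position" and "rotation" of the camera in the world. Camera axes: x right, y up, looking along -z (the intrinsics and any distortion apply to the point x, -y, -z); pixel columns grow to the right and rows downward; lengths in mm; the calibration is good to about 2 mm. A picture is of the moment at which its call begins. calibration takes no time and is no camera call.
- bot.hand_in(): hands the job in; it is judged then, once.
The state is a dict: "time_s": time; "joints": joint angles; "joint_velocities": joint speeds; "effort": joint torques, N m; "position": TCP position; "eef_rot": TCP orientation; "ft_force": force on the tool from outside, world axes, zero at the start; "moment": the same for the moment, N m; "finger_gap": finger opening in mm; "grasp_force": force on a finger pad.
Only numpy, scipy, OpenCV 4.12 (cv2) and the standard library are available. Lean on these libraries where they do the work, as an engineer would, in place of code of your own. Each camera call takes 0.05 s, during which the arm holds its last target. There are 200 camera calls.

## Working session

There is one attempt and no reset: what is moved stays moved. The work goes in short steps, Python scripts to look and compute and a tool call to move; the robot and the scene stay as the last step left them, time stands still between calls to the robot, and variables do not carry over. Pictures are saved under pics/ and viewed, at most 10 in all, crops included, and the job is handed in when it is done.

Besides the shell and the picture viewer there is one more tool, called as name(argument=value, ...), one argument or row to a line, values as JSON. carry_out: Moves the arm, as the interface text tells. Its arguments: {"type":"object","properties":{"plan":{"type":"string"},"gripper":{"type":"number"},"newtons":{"type":"number"}},"required":["plan"]}

```bash
mkdir -p pics; python3 - <<'E'
from station import bot
import cv2
for n in("side","top"):
    im=bot.read_camera(n); cv2.imwrite(f"pics/{n}0.png",im[:,:,::-1]); c=bot.calibration(n); print(n,c)
print(bot.read_state())
E
```

```text
side {'fx': 507.7092314325146, 'fy': 507.7092314325146, 'cx': 280.391031428867, 'cy': 203.5735849025988, 'position': array([341.34692161, 971.75947132, 991.55367624]), 'rotation': array([  47.33017967,    0.90486756, -167.78970279])}
top {'fx': 395.40660142061427, 'fy': 395.40660142061427, 'cx': 282.83817737382077, 'cy': 208.68376712262202, 'position': array([ 330.25562622,   33.8741398 , 1016.80835488]), 'rotation': array([ 13.5002379 ,   0.14324307, -92.17757868])}
{'time_s': 0.1, 'joints': array([-7.15946032e+01,  2.01223347e+01,  9.46740806e+01,  1.10630393e-03,
        6.52665091e+01, -4.84749364e+00]), 'joint_velocities': array([-0.04351395, -0.01475685, -0.13045368,  0.01408835,  0.00496353,
        0.09344312]), 'effort': array([-2.99074572e-04, -5.06832755e+01, -2.91876769e+01, -1.14182674e-04,
        2.59748871e-03, -4.13050441e-05]), 'position': array([ 217.06824374, -505.03858939,  249.79659487]), 'eef_rot': array([-1.79937386e+02, -6.31805948e-03,  2.32524236e+01]), 'ft_force': array([ 0.92455895, -0.33117209, -0.66749623]), 'moment': array([ 0.0366872 ,  0.00880895, -0.01262486]), 'grasp_force': 0.0, 'finger_gap': 85.42634485509892}
```

View pics/side0.png

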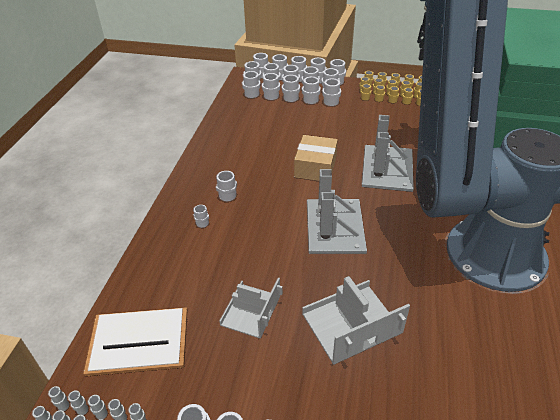

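View pics/top0.png

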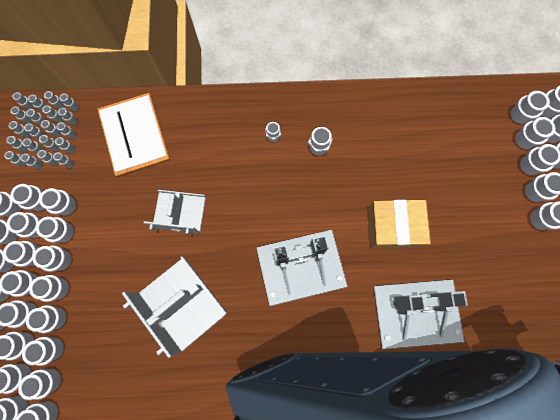

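```bash
cat > h.py <<'E'
import numpy as np
from scipy.spatial.transform import Rotation as R
from scipy.optimize import least_squares
from station import bot
def proj(n,P):
    c=bot.calibration(n); q=(np.atleast_2d(P)-c["position"])@R.from_euler("xyz",c["rotation"],degrees=True).as_matrix()
    return np.c_[c["cx"]+c["fx"]*q[:,0]/-q[:,2], c["cy"]-c["fy"]*q[:,1]/-q[:,2]]
def place(p,L):  # p=x,y,yaw(deg); local pts -> world
    return R.from_euler("z",p[2],degrees=True).apply(np.atleast_2d(L))+[p[0],p[1],0]
def fit(obs,p0):  # obs: list of (cam, local xyz, pixel)
    f=lambda p: np.concatenate([(proj(n,place(p,L))-px).ravel() for n,L,px in obs])
    s=least_squares(f,p0,x_scale=[10,10,5],loss="soft_l1"); return s.x,f(s.x).reshape(-1,2).round(1)
E
python3 - <<'E'
import cv2,numpy as np
s=cv2.imread("pics/side0.png");t=cv2.imread("pics/top0.png")
def cr(i,x,y,w,h): return cv2.resize(i[y:y+h,x:x+w],(400,300),interpolation=cv2.INTER_CUBIC)
cv2.imwrite("pics/c0.png",np.vstack([np.hstack([cr(t,250,225,100,75+10)if 0 else cr(t,250,225,104,78),cr(t,140,180,80,60)]),np.hstack([cr(s,285,165,120,90),cr(s,210,270,80,60+10) if 0 else cr(s,206,272,88,66)])]))
E
python3 -c "
from station import bot
from h import *
c=bot.calibration('top');print(proj('top',[[0,0,0],[500,0,0],[500,200,0]]),proj('side',[[500,0,0],[500,200,0]]))"
```

```text
[[304.06008138 450.21165712]
 [294.34888126 236.04396953]
 [217.43589476 238.96746919]] [[304.46362233 226.11455998]
 [290.05746924 282.65730899]]
```

View pics/c0.png

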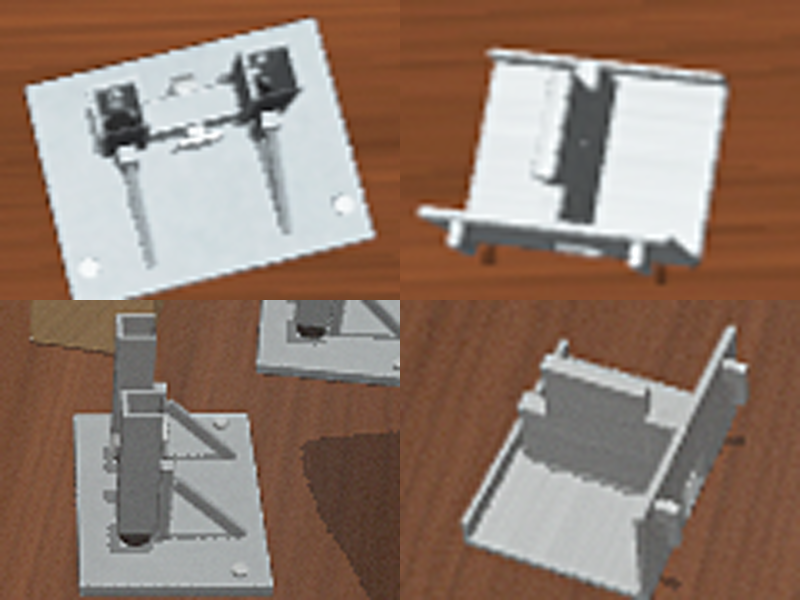

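```bash
python3 - <<'E'
from h import *
T=lambda L,x,y:("top",L,(x,y)); S=lambda L,x,y:("side",L,(x,y))
rk=[T((-30,-100,12),256.5,247.9),T((-30,100,12),331.9,230.2),T((120,100,12),347,286.6),T((120,-100,12),269.5,303.5),
T((0,-60,153),274.7,248.9),T((0,-30,153),285.9,246.1),T((0,30,153),314.5,239.8),T((0,60,153),325.4,236.7),
S((-30,-100,12),309,251),S((120,-100,12),366.6,249),S((-30,100,12),307.5,198.9),S((120,100,12),359.1,198.9),
S((0,-60,153),321.6,199.8),S((0,-30,153),321.3,192.9),S((0,30,153),320.4,177),S((0,60,153),320.4,169.8)]
tr=[T((-100,-62,18),157.6,190),T((-100,62,18),205.4,195),T((0,-62,70),143.6,222),T((0,62,0),199.4,233.4),
T((-78,-5,85),170.4,193.6),T((-22,-5,85),167.2,216),
S((-100,-62,18),219.9,320.8),S((-4,-62,70),258.8,319.3),S((0,62,70),279.3,278.2),S((0,-62,0),260.6,337.3)]
for o,p0 in((rk,[450,0,190]),(tr,[500,330,175])):
    for sel in ("top","side",""):
        p,r=fit([a for a in o if sel in a[0]],p0); print(sel,p.round(1))
    print(r.tolist())
E
```

```text
top [460.2  -5.7 191. ]
side [461.3  -5.6 191.3]
 [460.9  -5.6 191.2]
[[-0.0, 0.1], [0.3, -0.1], [0.8, 1.2], [0.1, 3.4], [-1.8, -0.7], [0.3, -1.0], [-1.8, -1.0], [0.4, -1.0], [-0.1, -0.1], [0.6, 2.1], [-0.2, 0.1], [0.6, 0.1], [0.4, 0.3], [0.2, -0.9], [0.2, -0.3], [-0.3, -0.4]]
top [525.4 307.5 171.1]
side [524.2 304.8 172.2]
 [524.6 306.2 171.8]
[[0.4, 0.3], [-0.7, 0.0], [0.5, 1.5], [0.8, 0.3], [0.5, -0.0], [-0.2, -0.2], [-0.5, 0.1], [-1.3, 0.5], [0.2, -0.6], [-0.0, 1.1]]
```

```bash
cat >> h.py <<'E'
def goal(x,y,z,yaw):  # row from the present pose to the tool-down pose
    s=bot.read_state(); r=R.from_euler("xyz",s["eef_rot"],degrees=True); g=R.from_euler("xyz",[180,0,yaw],degrees=True)
    d=r.inv().apply(np.array([x,y,z])-s["position"])/10
    print(s["time_s"],s["position"].round(1),s["eef_rot"].round(2),"F",s["ft_force"].round(1),"gap",round(s["finger_gap"],1),"grip",round(s["grasp_force"],1))
    print("row",d.round(2),(r.inv()*g).as_rotvec().round(4))
E
python3 -c "
from h import *
goal(568,300,180,-8.2)"
```

```text
0.1 [ 217.1 -505.   249.8] [-1.7994e+02 -1.0000e-02  2.3250e+01] F [ 0.9 -0.3 -0.7] gap 85.4 grip 0.0
row [ 64.02 -60.1    7.05] [-1.100e-03  2.000e-04  5.489e-01]
```

Careful with the scale: shifts go in shares of 75 cm and turns go in shares of 2 pi rad. That gives: 64 cm / 75 = 0.8533, -60.1 cm / 75 = -0.8013, 0.549 rad / 6.2832 = 0.0874.

carry_out(
  plan="0.8533 -0.8013 0.0933 0 0 0.0874;0.8533 -0.8013 0.0933 0 0 0.0874;0.8533 -0.8013 0.0933 0 0 0.0874;0.8533 -0.8013 0.0933 0 0 0.0874;0.8533 -0.8013 0.0933 0 0 0.0874;0.8533 -0.8013 0.0933 0 0 0.0874;0.8533 -0.8013 0.0933 0 0 0.0874;0.8533 -0.8013 0.0933 0 0 0.0874;0.8533 -0.8013 0.0933 0 0 0.0874;0.8533 -0.8013 0.0933 0 0 0.0874;0.8533 -0.8013 0.0933 0 0 0.0874;0.8533 -0.8013 0.0933 0 0 0.0874",
  gripper=1,
  newtons=100,
)

```text
time_s: 1.1
position: [414.6, -50.9, 210.9]
eef_rot: [180.0, -0.0, -8.2]
ft_force: [0.9, -1.1, -0.5]
finger_gap: 85.4
grasp_force: 0.0
```

```bash
python3 -c "
from h import *
goal(568,300,180,-8.2)"
```

```text
1.1 [414.6 -50.9 210.9] [ 1.80e+02 -1.00e-02 -8.21e+00] F [ 0.9 -1.1 -0.5] gap 85.4 grip 0.0
row [ 10.17 -36.93   3.09] [ 0.     -0.0001 -0.0001]
```

Scaled: -36.9 cm / 75 = -0.492, 10.2 cm / 75 = 0.136.

carry_out(
  plan="0.136 -0.492 0.0267 0 0 0;0.136 -0.492 0.0267 0 0 0;0.136 -0.492 0.0267 0 0 0;0.136 -0.492 0.0267 0 0 0;0.136 -0.492 0.0267 0 0 0;0.136 -0.492 0.0267 0 0 0;0.136 -0.492 0.0267 0 0 0;0.136 -0.492 0.0267 0 0 0;0.136 -0.492 0.0267 0 0 0;0.136 -0.492 0.0267 0 0 0;0.136 -0.492 0.0267 0 0 0;0.136 -0.492 0.0267 0 0 0",
)

```text
time_s: 2.1
position: [567.5, 297.3, 190.2]
eef_rot: [179.9, 0.1, -8.2]
ft_force: [-0.6, -0.7, 0.3]
finger_gap: 85.3
grasp_force: 0.0
```

```bash
python3 -c "
from h import *
goal(568,300,120,-8.2)
import cv2
im=bot.read_camera('top');cv2.imwrite('pics/t1.png',cv2.resize(im[150:270,110:270,::-1],(800,600),interpolation=cv2.INTER_CUBIC))"
```

```text
2.1 [567.5 297.3 190.2] [ 1.7994e+02  7.0000e-02 -8.1700e+00] F [-0.6 -0.7  0.3] gap 85.3 grip 0.0
row [ 0.02 -0.28  7.02] [0.001  0.0012 0.0006]
```

View pics/t1.png

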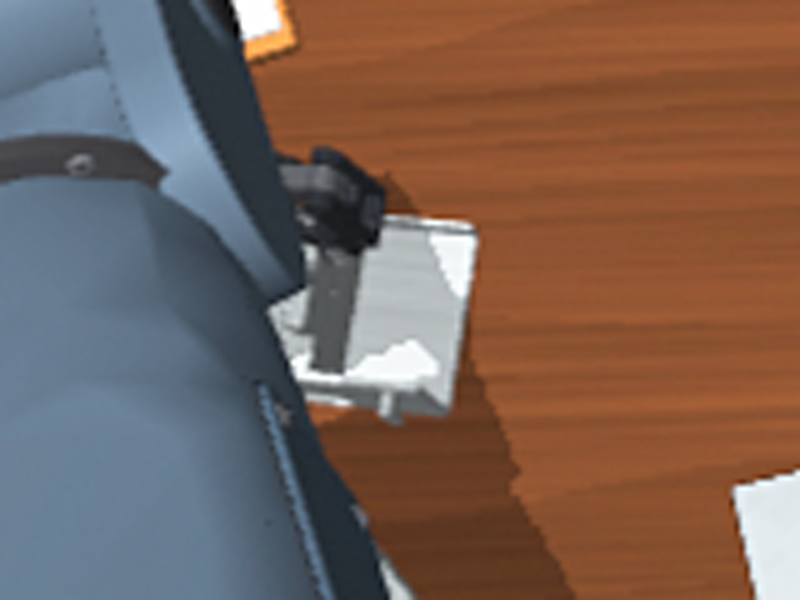

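Scaled: 12.4 cm / 75 = 0.1653, 11 cm / 75 = 0.1467, 0.001 rad / 6.2832 = 0.0002.

carry_out(
  plan="0 -0.004 0.0467 0.0002 0.0002 0;0 -0.004 0.0933 0.0002 0.0002 0;0 -0.004 0.12 0.0002 0.0002 0;0 -0.004 0.1467 0.0002 0.0002 0;0 -0.004 0.1653 0.0002 0.0002 0;0 -0.004 0.1653 0.0002 0.0002 0;0 -0.004 0.1653 0.0002 0.0002 0",
)

```text
time_s: 2.73
position: [568.5, 299.8, 67.3]
eef_rot: [-180.0, -0.0, -8.3]
ft_force: [0.4, 1.1, 0.7]
finger_gap: 85.5
grasp_force: 0.0
```

carry_out(
  plan="0 0 0 0 0 0;0 0 0 0 0 0;0 0 0 0 0 0;0 0 0 0 0 0;0 0 0 0 0 0;0 0 0 0 0 0;0 0 0 0 0 0;0 0 0 0 0 0;0 0 0 0 0 0;0 0 0 0 0 0",
  gripper=-1,
  newtons=100,
)

```text
time_s: 3.57
position: [568.6, 300.7, 67.4]
eef_rot: [-179.9, -0.1, -8.2]
ft_force: [-0.9, 0.3, 5.5]
finger_gap: 9.0
grasp_force: 97.9
```

```bash
python3 -c "
from h import *
goal(568,300,190,-8.2)
import cv2
im=bot.read_camera('side');cv2.imwrite('pics/s1.png',cv2.resize(im[255:345,195:315,::-1],(800,600),interpolation=cv2.INTER_CUBIC))"
```

```text
3.5667 [568.6 300.7  67.4] [-1.7993e+02 -8.0000e-02 -8.2000e+00] F [-0.9  0.3  5.5] gap 9.0 grip 97.9
row [ -0.03   0.06 -12.26] [-0.0013 -0.0014 -0.    ]
```

View pics/s1.png

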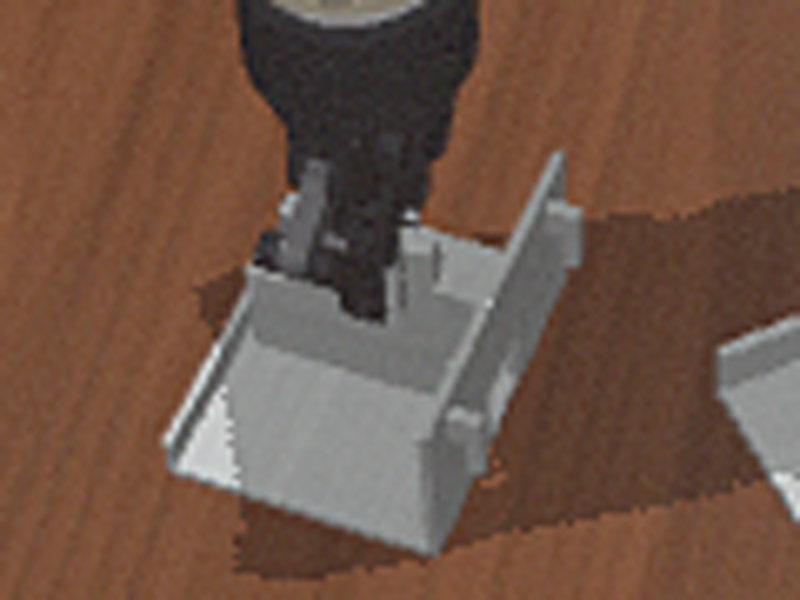

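Scaled: -12.3 cm / 75 = -0.164, -12 cm / 75 = -0.16.

carry_out(
  plan="0 0 -0.0133 0 0 0;0 0 -0.04 0 0 0;0 0 -0.08 0 0 0;0 0 -0.12 0 0 0;0 0 -0.16 0 0 0;0 0 -0.164 0 0 0;0 0 -0.164 0 0 0;0 0 -0.164 0 0 0",
)

```text
time_s: 4.28
position: [567.7, 300.2, 189.0]
eef_rot: [-180.0, 0.0, -8.2]
ft_force: [0.5, 0.0, -3.9]
finger_gap: 8.7
grasp_force: 97.8
```

```bash
python3 -c "
from h import *
goal(543.7,10.8,190,11.2)"
```

```text
4.2833 [567.7 300.2 189. ] [-1.7999e+02  2.0000e-02 -8.2100e+00] F [ 0.5  0.  -3.9] gap 8.7 grip 97.8
row [ 1.76 28.99 -0.11] [-2.000e-04  4.000e-04 -3.387e-01]
```

Scaled: 29 cm / 75 = 0.3867, 27 cm / 75 = 0.36, -0.339 rad / 6.2832 = -0.054.

carry_out(
  plan="0.024 0.04 0 0 0 -0.008;0.024 0.08 0 0 0 -0.0159;0.024 0.12 0 0 0 -0.0239;0.024 0.16 0 0 0 -0.0318;0.024 0.2 0 0 0 -0.0398;0.024 0.24 0 0 0 -0.0477;0.024 0.28 0 0 0 -0.054;0.024 0.32 0 0 0 -0.054;0.024 0.36 0 0 0 -0.054;0.024 0.3867 0 0 0 -0.054;0.024 0.3867 0 0 0 -0.054;0.024 0.3867 0 0 0 -0.054",
)

```text
time_s: 5.28
position: [543.9, 10.2, 188.2]
eef_rot: [-179.9, 0.1, 11.1]
ft_force: [-0.5, 0.2, -2.2]
finger_gap: 8.7
grasp_force: 98.1
```

```bash
python3 -c "
from h import *
goal(543.7,10.8,146,11.2)
import cv2
im=bot.read_camera('side');cv2.imwrite('pics/s2f.png',im[:,:,::-1]);
im2=bot.read_camera('top');cv2.imwrite('pics/t2f.png',im2[:,:,::-1])
a=cv2.resize(im[110:230,270:370,::-1],(400,480),interpolation=cv2.INTER_CUBIC)
b=cv2.resize(im2[190:310,240:340,::-1],(400,480),interpolation=cv2.INTER_CUBIC)
cv2.imwrite('pics/c2.png',cv2.hconcat([a,b]))"
```

```text
5.2833 [543.9  10.2 188.2] [-1.7992e+02  8.0000e-02  1.1110e+01] F [-0.5  0.2 -2.2] gap 8.7 grip 98.1
row [-0.   -0.06  4.22] [-0.0014  0.0014 -0.0016]
```

View pics/c2.png

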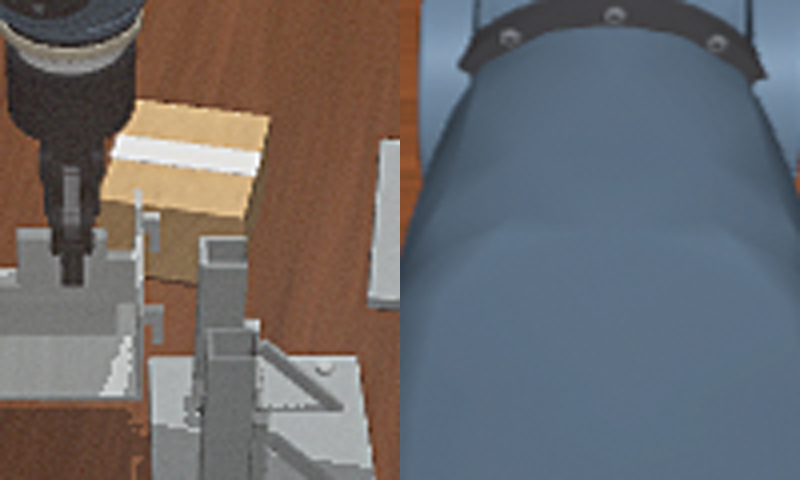

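```bash
python3 - <<'E'
from h import *
S=lambda L,x,y:("side",L,(x,y))
z=120.8
pts=[((0,62,70),304.5,157.5),((0,-62,0),304.3,209.5),((12,45,34),309.8,172.5),((12,-45,34),310.5,195.2),((-78,0,85),275,167.5),((-4,-62,0),303.5,209.5)]
o=[S((a[0],a[1],a[2]+z),x,y) for a,x,y in pts]
p,r=fit(o,[500,0,191]);print(p,r.tolist())
c,s=np.cos(np.radians(11.11)),np.sin(np.radians(11.11))
pred=[543.9-44.3*c,10.2-44.3*s,191.1]; print(pred)
print([ (proj("side",place(pred,L))-px).round(1).tolist() for n,L,px in o])
E
```

```text
[500.61736457   0.89894932 190.59726287] [[0.7, -0.4], [0.8, 0.3], [-0.2, -0.3], [-0.3, -0.0], [-1.0, -0.1], [0.0, 0.3]]
[np.float64(500.43022419023504), np.float64(1.66368984579554), 191.1]
[[[0.5, -0.2]], [[1.1, 0.6]], [[-0.3, -0.2]], [[-0.2, 0.2]], [[-1.0, 0.3]], [[0.2, 0.6]]]
```

Scaled: 4.2 cm / 75 = 0.056, 3.5 cm / 75 = 0.0467, -0.0016 rad / 6.2832 = -0.0003.

carry_out(
  plan="0 -0.0005 0.0267 -0.0002 0.0002 -0.0003;0 -0.0005 0.0467 -0.0002 0.0002 -0.0003;0 -0.0005 0.056 -0.0002 0.0002 -0.0003;0 -0.0005 0.056 -0.0002 0.0002 -0.0003;0 -0.0005 0.056 -0.0002 0.0002 -0.0003;0 -0.0005 0.056 -0.0002 0.0002 -0.0003",
)

```text
time_s: 5.88
position: [545.2, 11.6, 148.4]
eef_rot: [180.0, -0.2, 11.3]
ft_force: [-0.6, -0.0, -3.2]
finger_gap: 8.9
grasp_force: 98.1
```

```bash
python3 -c "
from h import *
goal(529.7,8.2,146,11.2)"
```

```text
5.8833 [545.2  11.6 148.4] [179.96  -0.19  11.34] F [-0.6 -0.  -3.2] gap 8.9 grip 98.1
row [-1.58  0.03  0.24] [ 0.0006 -0.0033  0.0025]
```

```bash
cat >> h.py <<'E'
def avg(n=6):
    a=[]
    for _ in range(n):
        bot.read_camera("side"); s=bot.read_state(); a.append(np.r_[s["position"],(s["eef_rot"]+[360,0,0])%360-[180,0,0],s["ft_force"],s["moment"]])
    a=np.array(a); m=a.mean(0); print(round(s["time_s"],2),"pos",m[:3].round(2),"rot-180",((m[3:6]+180)%360-180).round(2),"F",m[6:9].round(1),"M",m[9:].round(2),"sd",a.std(0)[:6].round(2)); return m
E
python3 -c "
from h import *
avg()"
```

```text
6.18 pos [545.01  11.37 148.35] rot-180 [-0.04 -0.19 11.32] F [-0.1  0.1 -2.6] M [-0.01 -0.01 -0.01] sd [0.12 0.08 0.16 0.   0.01 0.01]
```

Scaled: -1.56 cm / 75 = -0.0208, 0.12 cm / 75 = 0.0016, -0.0033 rad / 6.2832 = -0.0005.

carry_out(
  plan="-0.0067 0.0003 0.0016 0.0002 -0.0005 0.0003;-0.0133 0.0003 0.0031 0.0002 -0.0005 0.0003;-0.0208 0.0003 0.0031 0.0002 -0.0005 0.0003;-0.0208 0.0003 0.0031 0.0002 -0.0005 0.0003;-0.0208 0.0003 0.0031 0.0002 -0.0005 0.0003",
)

```text
time_s: 6.6
position: [529.1, 7.9, 145.5]
eef_rot: [-180.0, 0.1, 11.2]
ft_force: [0.6, 0.5, -2.8]
finger_gap: 9.0
grasp_force: 98.1
```

```bash
python3 -c "
from h import *
avg(4)
goal(529.7,8.2,146,11.2)"
```

```text
6.8 pos [529.57   8.03 145.49] rot-180 [ 0.03  0.04 11.19] F [-0.2  0.4 -2.7] M [0.   0.   0.02] sd [0.09 0.02 0.03 0.   0.   0.  ]
6.8 [529.6   8.  145.4] [-1.7997e+02  4.0000e-02  1.1200e+01] F [ 0.4  0.6 -2.5] gap 8.8 grip 98.1
row [ 0.01 -0.01 -0.06] [-0.0005  0.0007 -0.0001]
```

Scaled: -1.65 cm / 75 = -0.022, -1.5 cm / 75 = -0.02, 0.0007 rad / 6.2832 = 0.0001.

carry_out(
  plan="-0.0053 0 -0.0005 0 0.0001 0;-0.0107 0 -0.0005 0 0.0001 0;-0.0147 0 -0.0005 0 0.0001 0;-0.016 0 -0.0005 0 0.0001 0;-0.0173 0 -0.0005 0 0.0001 0;-0.0187 0 -0.0005 0 0.0001 0;-0.02 0 -0.0005 0 0.0001 0;-0.0213 0 -0.0005 0 0.0001 0;-0.022 0 -0.0005 0 0.0001 0;-0.022 0 -0.0005 0 0.0001 0",
)

```text
time_s: 7.63
position: [513.2, 4.8, 145.8]
eef_rot: [-180.0, 0.0, 11.2]
ft_force: [0.8, 0.5, -3.0]
finger_gap: 8.5
grasp_force: 98.1
```

```bash
python3 -c "
from h import *
m=avg(3)
d=m[:2]-[461,-5.4]; print('tray x in rack',-(d@[.981,.1942])+44.3)
import cv2
im=bot.read_camera('side');cv2.imwrite('pics/s3.png',cv2.resize(im[140:230,260:380,::-1],(800,600),interpolation=cv2.INTER_CUBIC))"
```

```text
7.78 pos [513.27   4.84 145.79] rot-180 [ 0.03  0.02 11.19] F [-0.1 -0.  -2.8] M [ 0.01  0.   -0.  ] sd [0.02 0.   0.   0.   0.   0.  ]
tray x in rack -8.967891944257104
```

View pics/s3.png

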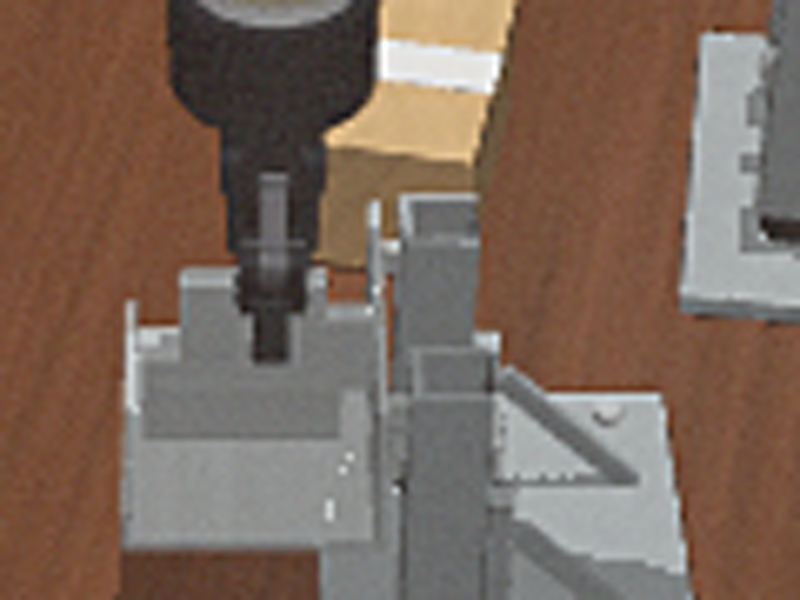

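Scaled: -0.6 cm / 75 = -0.008, -0.5 cm / 75 = -0.0067.

carry_out(
  plan="-0.0013 0 0 0 0 0;-0.0027 0 0 0 0 0;-0.004 0 0 0 0 0;-0.0053 0 0 0 0 0;-0.0067 0 0 0 0 0;-0.008 0 0 0 0 0;-0.008 0 0 0 0 0",
)

```text
time_s: 8.42
position: [507.2, 3.7, 145.8]
eef_rot: [-180.0, 0.0, 11.2]
ft_force: [-0.2, -0.0, -3.3]
finger_gap: 8.8
grasp_force: 98.1
```

```bash
python3 -c "
from h import *
m=avg(3)
d=m[:2]-[461,-5.4]; print('tray x in rack',-(d@[.981,.1942])+44.3)"
```

```text
8.57 pos [507.35   3.67 145.81] rot-180 [ 0.04  0.02 11.19] F [-0.4  0.  -2.6] M [ 0.01 -0.04  0.02] sd [0.05 0.01 0.01 0.   0.   0.  ]
tray x in rack -2.926159607627355
```

carry_out(
  plan="-0.0007 0 0 0 0 0;-0.0013 0 0 0 0 0;-0.002 0 0 0 0 0;-0.0027 0 0 0 0 0;-0.0033 0 0 0 0 0;-0.0033 0 0 0 0 0",
)

```text
time_s: 9.07
position: [505.4, 3.4, 146.0]
eef_rot: [-180.0, -0.1, 11.2]
ft_force: [4.0, 3.1, -4.8]
finger_gap: 8.7
grasp_force: 97.8
```

```bash
python3 -c "
from h import *
m=avg(3)
d=m[:2]-[461,-5.4]; print('tray x in rack',-(d@[.981,.1942])+44.3)"
```

```text
9.22 pos [505.38   3.36 145.93] rot-180 [ 0.03 -0.06 11.2 ] F [ 4.3  3.1 -4. ] M [ 0.59 -0.74  0.18] sd [0.   0.01 0.   0.   0.   0.  ]
tray x in rack -0.9387614501000101
```

Scaled: 0.2 cm / 75 = 0.0027, -0.05 cm / 75 = -0.0007.

carry_out(
  plan="0.0003 -0.0007 0 0 0 0;0.0005 -0.0007 0 0 0 0;0.0005 -0.0007 0.0013 0 0 0;0.0005 -0.0007 0.0027 0 0 0;0.0005 -0.0007 0.0027 0 0 0",
)

```text
time_s: 9.63
position: [505.4, 3.7, 143.8]
eef_rot: [-180.0, -0.0, 11.2]
ft_force: [3.2, -0.4, -1.1]
finger_gap: 8.9
grasp_force: 98.4
```

```bash
python3 -c "
from h import *
m=avg(3)
d=m[:2]-[461,-5.4]; print('tray x in rack',-(d@[.981,.1942])+44.3)"
```

```text
9.78 pos [505.34   3.72 143.79] rot-180 [3.00e-02 1.20e+02 1.12e+01] F [ 3.3  0.2 -2.8] M [ 0.   -0.66  0.25] sd [1.000e-02 1.000e-02 1.000e-02 0.000e+00 1.697e+02 0.000e+00]
tray x in rack -0.9695008331190351
```

Scaled: 0.6 cm / 75 = 0.008, 0.5 cm / 75 = 0.0067.

carry_out(
  plan="0 0 0.0013 0 0 0;0 0 0.0027 0 0 0;0 0 0.004 0 0 0;0 0 0.0053 0 0 0;0 0 0.0067 0 0 0;0 0 0.008 0 0 0;0 0 0.008 0 0 0",
)

```text
time_s: 10.37
position: [505.5, 3.7, 137.8]
eef_rot: [-180.0, -0.0, 11.2]
ft_force: [4.6, 0.7, 2.1]
finger_gap: 9.0
grasp_force: 99.1
```

```bash
python3 -c "
from h import *
m=avg(3)
d=m[:2]-[461,-5.4]; print('tray x in rack',-(d@[.981,.1942])+44.3)"
```

```text
10.52 pos [505.45   3.75 137.93] rot-180 [ 0.03 -0.02 11.19] F [4.2 0.8 2.3] M [ 0.04 -0.74  0.09] sd [0.01 0.01 0.01 0.   0.   0.  ]
tray x in rack -1.0777405388091879
```

Scaled: 0.4 cm / 75 = 0.0053, 0.3 cm / 75 = 0.004.

carry_out(
  plan="0 0 0.0013 0 0 0;0 0 0.0027 0 0 0;0 0 0.004 0 0 0;0 0 0.0053 0 0 0;0 0 0.0053 0 0 0",
)

```text
time_s: 10.93
position: [505.6, 3.8, 134.0]
eef_rot: [-180.0, -0.0, 11.2]
ft_force: [5.4, 1.1, 5.8]
finger_gap: 8.5
grasp_force: 99.5
```

Scaled: 0.3 cm / 75 = 0.004, 0.2 cm / 75 = 0.0027.

carry_out(
  plan="0 0 0.0013 0 0 0;0 0 0.0027 0 0 0;0 0 0.004 0 0 0;0 0 0.004 0 0 0",
)

```text
time_s: 11.27
position: [505.8, 3.8, 131.2]
eef_rot: [-180.0, -0.1, 11.2]
ft_force: [4.6, 1.1, 7.0]
finger_gap: 8.8
grasp_force: 99.7
```

Scaled: 0.2 cm / 75 = 0.0027, 0.1 cm / 75 = 0.0013.

carry_out(
  plan="0 0 0.0013 0 0 0;0 0 0.0027 0 0 0;0 0 0.0027 0 0 0",
)

```text
time_s: 11.52
position: [506.1, 3.8, 129.3]
eef_rot: [-180.0, -0.1, 11.2]
ft_force: [6.0, 1.5, 7.6]
finger_gap: 9.1
grasp_force: 99.8
```

Scaled: 0.2 cm / 75 = 0.0027, 0.1 cm / 75 = 0.0013.

carry_out(
  plan="0 0 0.0013 0 0 0;0 0 0.0027 0 0 0;0 0 0.0027 0 0 0",
)

```text
time_s: 11.77
position: [506.2, 3.8, 127.5]
eef_rot: [-180.0, -0.1, 11.2]
ft_force: [6.5, 1.8, 9.5]
finger_gap: 8.8
grasp_force: 99.9
```

Scaled: 0.2 cm / 75 = 0.0027, 0.1 cm / 75 = 0.0013.

carry_out(
  plan="0 0 0.0013 0 0 0;0 0 0.0027 0 0 0;0 0 0.0027 0 0 0",
)

```text
time_s: 12.02
position: [506.3, 3.8, 125.6]
eef_rot: [-180.0, -0.2, 11.2]
ft_force: [5.6, 0.9, 9.2]
finger_gap: 9.4
grasp_force: 100.0
```

Scaled: 0.1 cm / 75 = 0.0013.

carry_out(
  plan="0 0 0.0013 0 0 0;0 0 0.0013 0 0 0",
)

```text
time_s: 12.18
position: [505.9, 3.8, 124.0]
eef_rot: [-180.0, -0.1, 11.2]
ft_force: [7.6, 1.5, 2.7]
finger_gap: 8.8
grasp_force: 99.2
```

Scaled: 0.3 cm / 75 = 0.004, 0.2 cm / 75 = 0.0027.

carry_out(
  plan="0 0 0.0013 0 0 0;0 0 0.0027 0 0 0;0 0 0.004 0 0 0;0 0 0.004 0 0 0",
)

```text
time_s: 12.52
position: [506.0, 3.8, 121.2]
eef_rot: [-180.0, -0.1, 11.2]
ft_force: [6.3, 1.8, 7.0]
finger_gap: 8.6
grasp_force: 99.6
```

Scaled: 0.3 cm / 75 = 0.004, 0.2 cm / 75 = 0.0027.

carry_out(
  plan="0 0 0.0013 0 0 0;0 0 0.0027 0 0 0;0 0 0.004 0 0 0;0 0 0.004 0 0 0",
)

```text
time_s: 12.85
position: [506.0, 3.8, 118.5]
eef_rot: [-180.0, -0.1, 11.2]
ft_force: [4.9, 0.9, 10.4]
finger_gap: 8.9
grasp_force: 100.2
```

Scaled: 0.2 cm / 75 = 0.0027, 0.1 cm / 75 = 0.0013.

carry_out(
  plan="0 0 0.0013 0 0 0;0 0 0.0027 0 0 0;0 0 0.0027 0 0 0",
)

```text
time_s: 13.1
position: [506.1, 3.8, 116.7]
eef_rot: [-180.0, -0.1, 11.2]
ft_force: [5.5, 2.2, 13.8]
finger_gap: 9.1
grasp_force: 100.6
```

Scaled: -1 cm / 75 = -0.0133, -0.8 cm / 75 = -0.0107.

carry_out(
  plan="0 0 -0.0027 0 0 0;0 0 -0.0053 0 0 0;0 0 -0.008 0 0 0;0 0 -0.0107 0 0 0;0 0 -0.0133 0 0 0;0 0 -0.0133 0 0 0",
)

```text
time_s: 13.6
position: [505.8, 3.8, 126.1]
eef_rot: [-180.0, -0.1, 11.2]
ft_force: [7.9, 1.2, 1.3]
finger_gap: 8.9
grasp_force: 98.8
```

Scaled: -0.3 cm / 75 = -0.004, -0.2 cm / 75 = -0.0027.

carry_out(
  plan="0 0 -0.0013 0 0 0;0 0 -0.0027 0 0 0;0 0 -0.004 0 0 0;0 0 -0.004 0 0 0",
)

```text
time_s: 13.93
position: [505.1, 3.9, 127.6]
eef_rot: [-180.0, 0.0, 11.2]
ft_force: [9.6, 2.0, -13.1]
finger_gap: 9.0
grasp_force: 98.2
```

Scaled: 0.25 cm / 75 = 0.0033, 0.15 cm / 75 = 0.002.

carry_out(
  plan="0.0007 0 0.002 0 0 0;0.0013 0 0.0033 0 0 0;0.0013 0 0.0033 0 0 0",
)

```text
time_s: 14.18
position: [505.5, 3.9, 125.7]
eef_rot: [-179.9, 0.1, 11.2]
ft_force: [0.5, -0.8, -0.3]
finger_gap: 8.8
grasp_force: 100.6
```

```bash
python3 -c "
from h import *
avg(3)"
```

```text
14.33 pos [505.5    3.89 125.95] rot-180 [ 0.05  0.12 11.2 ] F [-0.8 -1.4  0.3] M [-0.25 -0.02  0.19] sd [0.02 0.01 0.07 0.   0.01 0.  ]
```

carry_out(
  plan="0 0 0 0 0 0;0 0 0 0 0 0;0 0 0 0 0 0;0 0 0 0 0 0;0 0 0 0 0 0;0 0 0 0 0 0",
  gripper=0,
)

```text
time_s: 14.83
position: [506.2, 4.0, 126.3]
eef_rot: [-180.0, 0.0, 11.2]
ft_force: [0.4, 0.3, -1.0]
finger_gap: 42.8
grasp_force: 0.0
```

Scaled: -15 cm / 75 = -0.2, -14 cm / 75 = -0.1867.

carry_out(
  plan="0 0 -0.0133 0 0 0;0 0 -0.04 0 0 0;0 0 -0.0667 0 0 0;0 0 -0.1067 0 0 0;0 0 -0.16 0 0 0;0.04 0 -0.1867 0 0 0;0.0933 0 -0.2 0 0 0;0.1467 0 -0.2 0 0 0;0.2 0 -0.2 0 0 0;0.2 0 -0.2 0 0 0;0.2 0 -0.2 0 0 0",
)

```text
time_s: 15.75
position: [654.0, 33.4, 275.5]
eef_rot: [-179.9, 0.1, 11.2]
ft_force: [-0.8, 0.5, -0.8]
finger_gap: 42.6
grasp_force: 0.0
```

```bash
python3 -c "
from h import *
m=avg(3)
import cv2
im=bot.read_camera('side');cv2.imwrite('pics/s4.png',cv2.resize(im[130:250,240:400,::-1],(800,600),interpolation=cv2.INTER_CUBIC))"
```

```text
15.9 pos [652.74  32.96 276.47] rot-180 [ 0.04  0.05 11.2 ] F [0.2 0.4 0.4] M [ 0.02 -0.02  0.01] sd [0.26 0.11 0.35 0.01 0.02 0.01]
```

View pics/s4.png

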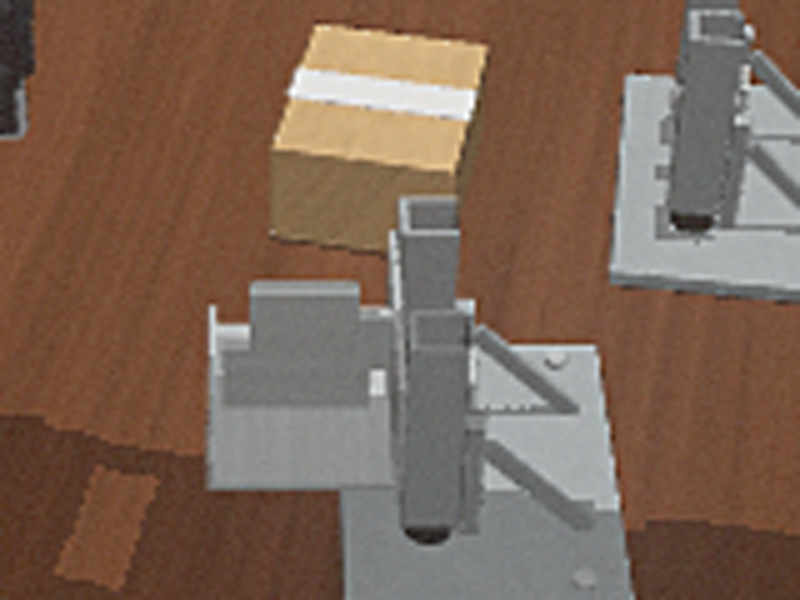

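The tray hangs level against the uprights. The catch nose, a bright patch at (377,382), shows through the window over the floor, and the carton is untouched.

```bash
python3 -c "
from station import bot
print(bot.hand_in())"
```

```text
the job is handed in; nothing more can be done
None
```

The smaller tray is hung in the top slots of the rack farthest to the robot's left, pressed home and released. It held against a 13 N test lift, so the catch has snapped over; the carton and nipples were left alone, and the job is handed in, though no verdict came back.

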